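# Make up the print kit and the painting kit for the art class

## Robot

A 7-joint arm with a two-finger parallel gripper is mounted at the origin on the work surface. World frame = base frame: x ahead of the robot, y to its left, z up, the work surface at z = 0. Lengths are in m, angles in rad, forces in N, time in s.
With the tool pointing down it reaches from about 0.35 to 0.9 m from the base axis. Payload 8.1 kg.
Tool frame: the origin (TCP) lies on the mounting face of the last link; the fingertips stand 173 mm ahead of it and the grasp point (between the pads) lies 155 mm ahead of it; z points along the fingers, y is the line along which they close (so a half turn about z gives the same grasp; the last joint's range is limited). The gripper opens to 85 mm and grips with 20 to 120 N. Pads are 22 mm wide; open, the fingers measure 114 mm over their backs; the gripper's body (76 mm by 85 mm) begins 54 mm behind the grasp point. The pads swing forward as they close: fully open they stand 13 mm farther back than shut.
Start: joints at [1.213, 0.434, 0.025, 1.573, -0.012, 1.134, -0.075], TCP at [0.158, -0.605, 0.405] pointing down, gripper open.
Joint ranges: [-2.62, 2.62], [-0.44, 2.09], [-1.27, 1.32], [0.08, 2.57], [-1.32, 4.46], [0.12, 2], [-2.74, 2.74]. Speed limits (rad/s): [2.22, 2.22, 3.01, 3.01, 3.14, 3.14, 3.14].

## Interface

Orientations are given as a unit quaternion [w, x, y, z].
In Python, from cell import arm, viewer gives the robot as it stands.
- The arm moves only by the shell command python3 -m jog 'ROWS' [FORCE]. ROWS is JSON, a list of rows, each a list of 7 numbers: the turn, a rotation vector about the tool's x, y, z in units of 8 degrees (1.0 is 8 degrees), then the shift along the tool's x, y, z in units of 50 mm (1.0 is 50 mm), then the opening, from -1 (shut) to 1 (fully open). A call has exactly 10 rows; each row shifts and turns the commanded pose from where the row before left it, along the tool's axes as they then stand; what a row does not reach is not made up. A row lasts 1/10 s, in which the tool goes at most 50 mm and 8.59 degrees, less where a joint would pass 70% of its speed; a pose out of reach is approached as far as the arm can. A call is refused whole if a number of a shift passes 1 or a number of a turn 1, either way. A call with a gripper value outside its range is refused whole. The fingers move at their own pace and stop on an object; FORCE is the grip in N (left out, the last holds). Time passes only in rows, so rows that do not move let the fingers close, or fill a call up. It gives the time, the measured TCP pose, the force, the opening and the grip force at its end, in the units of the state.
- arm.observe(): the state, without advancing time (a new reading comes with each control period).
- viewer.read_camera(name): name is "side" or "top"; returns the picture (384x512x3 uint8, red, green, blue); there is no depth.
- viewer.camera_info(name): a dict with "vertical_fov" (degrees; the focal length in pixels is half the picture's height over the tangent of half this angle, whatever the lens; pixels are square), "cx", "cy" (the principal point, pixels), "origin" and "rotation" of the camera in the world. Camera axes: x right, y up, looking along -z (the intrinsics and any distortion apply to the point x, -y, -z); pixel columns grow to the right and rows downward; lengths in m; the calibration is good to about 2 mm. A picture is of the moment at which its call begins. camera_info takes no time and is no camera call.
- arm.close_job(): hands the job in; it is judged then, once.
The state is a dict: "t": time; "qpos": joint angles; "joint_velocities": joint speeds; "joint_efforts": joint torques, N m; "tcp_pos": TCP position; "tcp_rot": TCP orientation; "contact_force": force on the tool from outside, world axes, zero at the start; "ft_torque": the same for the moment, N m; "width": finger opening in m; "grip_force": force on a finger pad.
Only numpy, scipy, OpenCV 4.12 (cv2) and the standard library are available. Lean on these libraries where they do the work, as an engineer would, in place of code of your own. Each camera call takes 0.05 s, during which the arm holds its last target. There are 200 camera calls.

## Task

Make up the two kits for the art class from the row of stock: the squat ink jar, the hand stamp and the small narrow tape roll go into the three-compartment tray, and the tall paint bottle and the big wide tape roll go into the two-compartment tray, one thing to a compartment, in any order. Leave each standing upright (the rolls lying flat) on the compartment floor, and leave the glass and the big bottle where they are.

Things in the scene. Friction and masses are not known exactly. Their poses are not given: they have to be found in the camera images.
- long_tray: Print kit tray: fixed plywood tray, three square compartments in a row along its y. Outside 272 mm (y) x 94 mm (x), 12 mm high; compartments 84 x 84 mm inside, floor 4 mm above the underside, walls and dividers 5 mm thick, 8 mm above the floor. Compartment centres: x 0, y -89, 0 and +89 mm. Origin: centre of underside, z up. Left or right beyond the stock, yaw up to 0.18 rad
- short_tray: Painting kit tray: fixed plywood tray, two square compartments in a row along its y. Outside 183 mm (y) x 94 mm (x), 12 mm high; compartments 84 x 84 mm inside, floor 4 mm above the underside, walls and dividers 5 mm thick, 8 mm above the floor. Compartment centres: x 0, y -44.5 and +44.5 mm. Origin: centre of underside, z up. Left or right beyond the stock, yaw up to 0.18 rad
- tall_bottle: the tall, slim white paint bottle with a paper label and black cap, 110 mm high: round body 50 mm in diameter from the bottom up to 74 mm then shoulder and 40 mm cap. About 0.17 kg, standing upright. Origin: centre of the underside; z up. Tallest of the stock: mind the gripper's body when working low beside it
- squat_jar: the squat white ink jar with a wide black lid, a plain cylinder 56 mm in diameter and 55 mm high, about 0.14 kg, standing upright. Origin: centre of the underside; z up
- stamp: the wooden hand stamp: block 52 mm (x) by 44 mm (y) and 20 mm high (rubber face down), with an upright turned handle in its middle: neck 22 mm in diameter from 20 to 40 mm, round knob 32 mm in diameter from 40 to 78 mm (the top). About 0.10 kg, any yaw. Origin: centre of the underside; z up. Best taken by the knob
- wide_roll: the big wide roll of tan tape lying flat: ring 62 mm outside diameter, 32 mm hole, 48 mm high, about 0.12 kg. Rigid; can be gripped across its outside or by its wall. Origin: centre of the underside; z up along the hole
- narrow_roll: the small narrow roll of tan tape lying flat: ring 48 mm outside diameter, 28 mm hole, 26 mm high, about 0.05 kg. Rigid; can be gripped across its outside or by its wall. Origin: centre of the underside; z up along the hole
- glass: empty drinking glass standing loose at the left of the work, 72 mm across the rim, 90 mm high. Not part of the job: leave it where it is. Origin: centre of the underside
- big_bottle: large blue paint bottle with a white cap, loose at the right of the work, 80 mm in diameter, 180 mm high. Not part of the job: leave it where it is. Origin: centre of the underside

How it is judged:
At the end, for the whole second after the job is handed in: Jar, stamp and narrow roll in the three-compartment tray, tall bottle and wide roll in the two-compartment tray: each with its underside on a compartment floor (within 3.5 mm), so wholly inside one compartment and one to a compartment, upright or flat within 0.08 rad, released and at rest (x of squat_jar in the frame of long_tray between -0.026 and 0.026 m and y of squat_jar in the frame of long_tray between -0.115 and 0.115 m and z of squat_jar in the frame of long_tray between 0.001 and 0.0075 m and angle between each of squat_jar, stamp, narrow_roll, tall_bottle, wide_roll's own z axis and vertical below 0.08 rad and linear speed of each of squat_jar, stamp, narrow_roll, tall_bottle, wide_roll below 0.02 m/s and angular speed of each of squat_jar, stamp, narrow_roll, tall_bottle, wide_roll below 0.2 rad/s and x of stamp in the frame of long_tray between -0.026 and 0.026 m and y of stamp in the frame of long_tray between -0.115 and 0.115 m and z of stamp in the frame of long_tray between 0.001 and 0.0075 m and x of narrow_roll in the frame of long_tray between -0.026 and 0.026 m and y of narrow_roll in the frame of long_tray between -0.115 and 0.115 m and z of narrow_roll in the frame of long_tray between 0.001 and 0.0075 m and x of tall_bottle in the frame of short_tray between -0.026 and 0.026 m and y of tall_bottle in the frame of short_tray between -0.071 and 0.071 m and z of tall_bottle in the frame of short_tray between 0.001 and 0.0075 m and x of wide_roll in the frame of short_tray between -0.026 and 0.026 m and y of wide_roll in the frame of short_tray between -0.071 and 0.071 m and z of wide_roll in the frame of short_tray between 0.001 and 0.0075 m); the robot touches nothing.
It fails at once if the glass has been shifted by more than 25 mm (distance of glass from where it was at the start of the episode above 0.025 m).
It fails at once if the big bottle has been shifted by more than 25 mm (distance of big_bottle from where it was at the start of the episode above 0.025 m).
It also fails if it takes over 122 s, if anything falls off the work surface, if the arm or the gripper's body presses on something with over 40 N, if the wrist force passes 120 N, or if a joint passes its speed limit or range.

## Working session

There is one attempt and no reset: what is moved stays moved. The work goes in short steps, Python scripts to look and compute and a shell command to move; the robot and the scene stay as the last step left them, time stands still between calls to the robot, and variables do not carry over. Pictures are saved under pics/ and viewed, at most 14 in all, crops included, and the job is handed in when it is done.

```bash
mkdir -p pics; ls; python3 - <<'E'
from cell import arm, viewer
import cv2
for n in("side","top"):
    im=viewer.read_camera(n); cv2.imwrite(f"pics/{n}0.png",im[:,:,::-1]); print(viewer.camera_info(n))
print(arm.observe())
E
```

```text
pics
{'vertical_fov': 51.44853486125011, 'cx': 257.0496555733845, 'cy': 192.95265594392558, 'origin': array([ 0.4430132 , -0.8945462 ,  0.74133038]), 'rotation': array([ 0.89988695,  0.4328405 , -0.02887489, -0.04493126])}
{'vertical_fov': 46.592097368773295, 'cx': 255.17226268136275, 'cy': 189.69553379642747, 'origin': array([0.28375054, 0.00155221, 1.3783958 ]), 'rotation': array([ 0.70917104,  0.06035221, -0.06527634, -0.69940907])}
{'t': 0.1, 'qpos': array([ 1.21340466,  0.43513626,  0.02496405,  1.57401582, -0.01162384,
        1.13396016, -0.07509699]), 'joint_velocities': array([ 0.00103043, -0.00365725, -0.0006284 , -0.00312885,  0.00056163,
       -0.00197311,  0.00060285]), 'joint_efforts': array([ 1.98094582e-03, -6.71759319e+01,  1.02762546e+00, -3.16905606e+01,
        1.57720805e-02,  7.24787838e-03, -2.35215913e-05]), 'tcp_pos': array([ 0.15745466, -0.60462729,  0.40401098]), 'tcp_rot': array([-6.73549605e-04,  9.91900202e-01,  1.27017785e-01, -1.36629274e-04]), 'contact_force': array([0.39015994, 0.01325885, 0.91839809]), 'ft_torque': array([-0.03619677, -0.05086913,  0.04423702]), 'grip_force': 0.0, 'width': 0.08500723238657909}
```

View pics/side0.png

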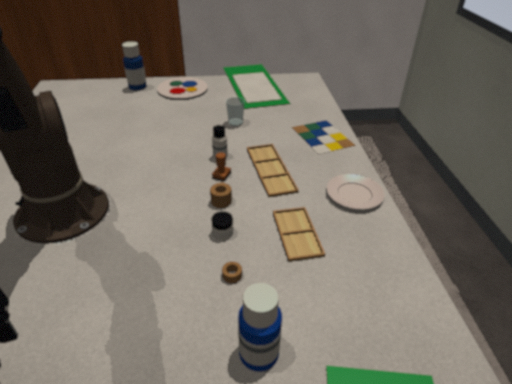

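View pics/top0.png

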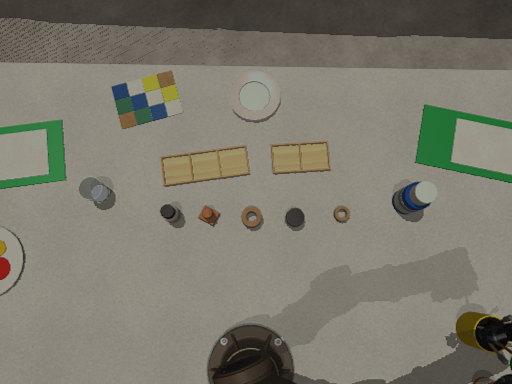

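The top view shows the stock row from left to right: bottle (169,213), stamp (208,214), wide roll (252,216), jar (295,217), narrow roll (342,214). The long tray is at (206,166), the short tray at (300,158), the glass at (95,190) and the big bottle at (412,197). The side view shows the same row from far to near, in column 220 and rows 140 to 272.

```bash
cat > h.py <<'E'
import numpy as np, cv2
from scipy.spatial.transform import Rotation as R
from cell import arm, viewer
INFO={n:viewer.camera_info(n) for n in("side","top")}
def cam(n):
    i=INFO[n]; q=i["rotation"]; f=192/np.tan(np.radians(i["vertical_fov"]/2))
    return f,i["cx"],i["cy"],np.array(i["origin"]),R.from_quat([q[1],q[2],q[3],q[0]]).as_matrix()
def ray(n,uv):
    f,cx,cy,o,M=cam(n); d=M@np.array([(uv[0]-cx)/f,-(uv[1]-cy)/f,-1]); return o,d/np.linalg.norm(d)
def plane(n,uv,z):
    o,d=ray(n,uv); return o+d*(z-o[2])/d[2]
def tri(a,b):  # top px, side px -> point, gap
    o1,d1=ray("top",a);o2,d2=ray("side",b)
    s=np.linalg.lstsq(np.c_[d1,-d2],o2-o1,rcond=None)[0]
    p,q=o1+d1*s[0],o2+d2*s[1]; return (p+q)/2,np.linalg.norm(p-q)
def proj(n,P):
    f,cx,cy,o,M=cam(n); c=M.T@(np.array(P)-o); return np.array([cx-f*c[0]/c[2],cy+f*c[1]/c[2]])
def blobs(n,mask,box,amin=12):
    x0,y0,x1,y1=box; m=np.zeros_like(mask); m[y0:y1,x0:x1]=mask[y0:y1,x0:x1]
    k,l,s,c=cv2.connectedComponentsWithStats(m.astype(np.uint8)*255)
    return [(s[i],c[i],l==i) for i in range(1,k) if s[i,4]>=amin]
E
python3 - <<'E'
from h import *
t=cv2.imread("pics/top0.png"); s=cv2.imread("pics/side0.png")
cv2.imwrite("pics/tc.png",cv2.resize(t[135:235,150:360],None,fx=3.8,fy=3.8,interpolation=cv2.INTER_CUBIC))
cv2.imwrite("pics/sc.png",cv2.resize(s[115:290,190:340],None,fx=3.4,fy=3.4,interpolation=cv2.INTER_CUBIC))
for n,im,box in(("top",t,(150,130,365,240)),("side",s,(190,115,340,290))):
    h=cv2.cvtColor(im,cv2.COLOR_BGR2HSV)
    for nm,m in (("dark",h[...,2]<60),("sat",(h[...,1]>80)&(h[...,2]>=60))):
        for st,c,_ in blobs(n,m,box): print(n,nm,st,c.round(1))
E
```

```text
top dark [161 205  15  14 161] [167.7 211.5]
top dark [286 209  18  18 215] [295.5 217.3]
top dark [174 211   6  11  15] [177.6 216.7]
top sat [ 271  141   59   33 1699] [299.9 156.9]
top sat [ 161  145   89   41 2559] [204.2 165.2]
top sat [198 206  22  20 242] [208.5 215.1]
top sat [241 206  21  22 260] [251.  216.7]
top sat [334 206  16  16 143] [341.6 213.4]
side dark [214 126  11  12 115] [218.6 131.5]
side dark [214 146  12   4  26] [219.5 148.1]
side dark [217 159   7  13  61] [220.6 164.6]
side dark [213 174  16   7  41] [219.4 177.6]
side dark [217 187   7   4  19] [220.1 188.7]
side dark [212 195  18  13 171] [220.5 201. ]
side dark [212 212  20  18 296] [221.8 220.8]
side dark [228 266   8   5  33] [231.4 268.2]
side dark [224 276  17   7  52] [231.3 279.3]
side sat [293 121  37  25 447] [311.7 131.7]
side sat [325 132  15  19 184] [333.9 142. ]
side sat [ 247  144   51   52 1481] [271.5 170.2]
side sat [213 152  18  26 220] [221.  165.6]
side sat [210 182  21  20 240] [220.6 190. ]
side sat [ 273  208   52   53 1818] [297.7 234. ]
side sat [222 262  20  18 238] [231.6 270.1]
```

View pics/tc.png

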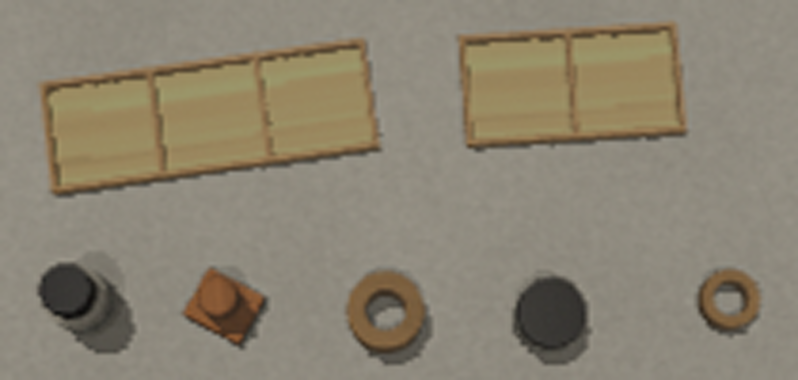

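View pics/sc.png

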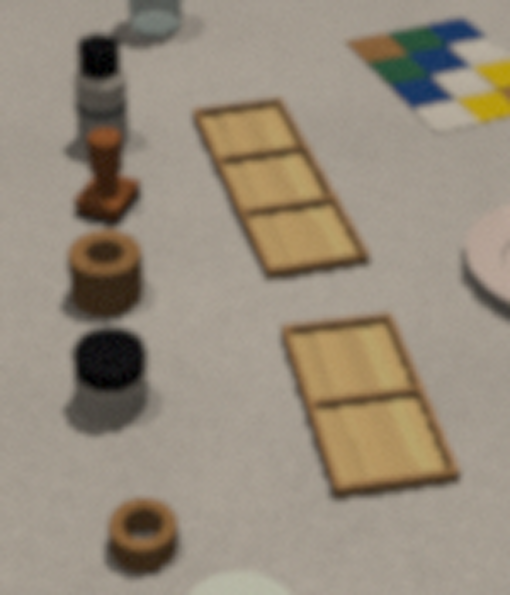

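Crop pixels of the top faces and rim corners are clear in both views, for example the jar lid at top (552,313) and side (109,353). I will triangulate these.

```bash
python3 - <<'E'
from h import *
T=lambda p:np.array([150+(p[0]+.5)/3.8-.5,135+(p[1]+.5)/3.8-.5])
S=lambda p:np.array([190+(p[0]+.5)/3.4-.5,115+(p[1]+.5)/3.4-.5])
pts=dict(bottle=((67,290),(99,44)),stamp=((217,291),(105,136)),wide=((386,310),(105,250)),jar=((552,313),(109,353)),narrow=((729,298),(143,521)))
hz=dict(bottle=.11,stamp=.078,wide=.048,jar=.055,narrow=.026)
for k,(a,b) in pts.items():
    p,g=tri(T(a),S(b)); print(k,p.round(4),round(g,4),"top@h",plane("top",T(a),hz[k]).round(4)[:2],"side@h",plane("side",S(b),hz[k]).round(4)[:2])
for nm,a,b in(("long",[(42,84),(363,41),(380,148),(55,192)],[(195,110),(270,275),(367,260),(283,99)]),("short",[(459,38),(674,24),(686,131),(467,146)],[(284,326),(336,493),(457,477),(389,316)])):
    # side order: near-left.. match by predicted projection
    tp=np.array([plane("top",T(p),.012) for p in a])
    sp=[S(q) for q in b]; out=[]
    for p,uv in zip(tp,a):
        j=np.argmin([np.linalg.norm(proj("side",p)-q) for q in sp]); q,g=tri(T(uv),sp[j]); out.append(q); print(nm,p.round(4)[:2],"tri",q.round(4),round(g,4),"side",plane("side",sp[j],.012).round(4)[:2])
    o=tp; d=(o[0]+o[3]-o[1]-o[2])/2
    print(nm,"centre",o.mean(0).round(4),np.mean(out,0).round(4),"len",np.linalg.norm(d).round(4),"yaw",np.arctan2(-d[0],d[1]).round(3))
    u=d[:2]/np.linalg.norm(d[:2])
    for y in([.089,0,-.089] if nm=="long" else [.0445,-.0445]): print("   comp",(o.mean(0)[:2]+u*y).round(4))
E
```

```text
bottle [0.448  0.2462 0.1035] 0.0015 top@h [0.4464 0.2449] side@h [0.4487 0.2348]
stamp [0.4507 0.1358 0.072 ] 0.0029 top@h [0.4514 0.1353] side@h [0.4492 0.1261]
wide [0.443  0.0047 0.0438] 0.0009 top@h [0.4421 0.0047] side@h [ 0.4435 -0.0006]
jar [ 0.4419 -0.1266  0.0466] 0.0004 top@h [ 0.4407 -0.1258] side@h [ 0.4421 -0.1358]
narrow [ 0.459  -0.2722  0.0208] 0.0001 top@h [ 0.4583 -0.2711] side@h [ 0.4589 -0.2767]
long [0.6306 0.2926] tri [0.6341 0.2945 0.0034] 0.0025 side [0.6331 0.2811]
long [0.6716 0.0272] tri [ 0.6744  0.0275 -0.0008] 0.0015 side [0.6697 0.0114]
long [0.5805 0.0117] tri [0.584  0.0118 0.0008] 0.002 side [ 0.5829 -0.0016]
long [0.5397 0.2774] tri [0.5419 0.2789 0.0048] 0.0016 side [0.5417 0.2677]
long centre [0.6056 0.1522 0.012 ] [0.6086 0.1532 0.0021] len 0.2687 yaw 0.153
   comp [0.5921 0.2402]
   comp [0.6056 0.1522]
   comp [0.6192 0.0643]
short [ 0.6754 -0.0528] tri [ 0.6775 -0.0532  0.0027] 0.0011 side [ 0.674 -0.064]
short [ 0.6903 -0.2327] tri [ 0.6926 -0.2346  0.0008] 0.002 side [ 0.6878 -0.2448]
short [ 0.5987 -0.2413] tri [ 0.6004 -0.243   0.0023] 0.001 side [ 0.5978 -0.2517]
short [ 0.5833 -0.0601] tri [ 0.586  -0.0604  0.0046] 0.0022 side [ 0.5857 -0.0685]
short centre [ 0.6369 -0.1467  0.012 ] [ 0.6391 -0.1478  0.0026] len 0.1812 yaw 0.084
   comp [ 0.6332 -0.1024]
   comp [ 0.6407 -0.1911]
```

Heights agree with the text to within 4 to 10 mm, with the side view reading consistently low. I will use the top-view positions. First the narrow roll: square the wrist and travel to it.

```bash
python3 -m jog '[[0,0,0.61,0,0,0,1],[0,0,0.61,0,0,0,1],[0,0,0.61,0,0,0,1],[0,0,0,0.45,-0.5,0,1],[0,0,0,0.45,-0.5,0,1],[0,0,0,0.45,-0.5,0,1],[0,0,0,0.45,-0.5,0,1],[0,0,0,0.45,-0.5,0,1],[0,0,0,0.45,-0.5,0,1],[0,0,0,0.45,-0.5,0,1]]' 30
```

```text
t: 1.1
tcp_pos: [0.3158, -0.4287, 0.4045]
tcp_rot: [-0.0, 1.0, -0.0, -0.0]
contact_force: [0.1, -0.2, 0.2]
width: 0.0857
grip_force: 0.0
```

```bash
python3 -m jog '[[0,0,0,0.57,-0.63,0,1],[0,0,0,0.57,-0.63,0,1],[0,0,0,0.57,-0.63,0,1],[0,0,0,0.57,-0.63,0,1],[0,0,0,0.57,-0.63,0,1],[0,0,0,0,0,0.8,1],[0,0,0,0,0,0.8,1],[0,0,0,0,0,0.8,1],[0,0,0,0,0,0.8,1],[0,0,0,0,0,0.2,1]]'
python3 -m jog '[[0,0,0,0,0,0.4,1],[0,0,0,0,0,0.4,1],[0,0,0,0,0,0.33,1],[0,0,0,0,0,0,1],[0,0,0,0,0,0,-1],[0,0,0,0,0,0,-1],[0,0,0,0,0,0,-1],[0,0,0,0,0,0,-1],[0,0,0,0,0,0,-1],[0,0,0,0,0,0,-1]]'
```

```text
t: 2.1
tcp_pos: [0.4561, -0.2717, 0.2309]
tcp_rot: [-0.002, 1.0, -0.0, -0.003]
contact_force: [-0.3, 0.1, 0.9]
width: 0.0853
grip_force: 0.0
t: 3.1
tcp_pos: [0.4583, -0.2729, 0.1798]
tcp_rot: [0.001, 1.0, -0.0, 0.001]
contact_force: [-1.0, 0.3, 8.2]
width: 0.0471
grip_force: 29.6
```

```bash
python3 - <<'E'
from h import *
for n in("side","top"): cv2.imwrite(f"pics/{n}1.png",viewer.read_camera(n)[:,:,::-1])
s=cv2.imread("pics/side1.png")[150:320,170:370]
cv2.imwrite("pics/s1c.png",cv2.resize(s,None,fx=3,fy=3))
E
```

```text
(no output)
```

View pics/s1c.png

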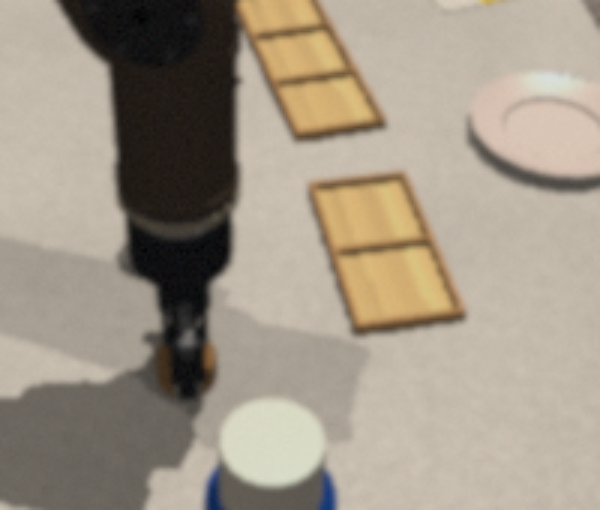

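Roll gripped (47 mm). The pads are centred on it just left of the big bottle's cap in the crop. Lift and carry it to the right compartment of the long tray.

```bash
python3 -m jog '[[0,0,0,0,0,-0.5,-1],[0,0,0,0,0,-0.7,-1],[0,0,0,0,0,-0.7,-1],[0,0,0,0.3,-0.5,-0.1,-1],[0,0,0,0.36,-0.75,0,-1],[0,0,0,0.36,-0.75,0,-1],[0,0,0,0.36,-0.75,0,-1],[0,0,0,0.36,-0.75,0,-1],[0,0,0,0.36,-0.75,0,-1],[0,0,0,0.36,-0.75,0,-1]]'
python3 -m jog '[[0,0,0,0.36,-0.75,0,-1],[0,0,0,0.3,-0.75,0,-1],[0,0,0,0,0,0.2,-1],[0,0,0,0,0,0.5,-1],[0,0,0,0,0,0.5,-1],[0,0,0,0,0,0,-1],[0,0,0,0,0,0,-1],[0,0,0,0,0,0,-1],[0,0,0,0,0,0,-1],[0,0,0,0,0,0,-1]]'
```

```text
t: 4.2
tcp_pos: [0.5815, -0.0211, 0.2791]
tcp_rot: [0.0, 1.0, -0.0, 0.001]
contact_force: [0.5, 0.2, -0.1]
width: 0.0466
grip_force: 31.5
t: 5.2
tcp_pos: [0.6144, 0.0522, 0.2193]
tcp_rot: [-0.0, 1.0, -0.0, 0.001]
contact_force: [0.3, 0.2, -0.5]
width: 0.0471
grip_force: 31.5
```

```bash
python3 -m jog '[[0,0,0,0.1,-0.25,0,-1],[0,0,0,0,0,0.2,-1],[0,0,0,0,0,0.2,-1],[0,0,0,0,0,0.15,-1],[0,0,0,0,0,0.1,-1],[0,0,0,0,0,0.04,-1],[0,0,0,0,0,0,-1],[0,0,0,0,0,0,-1],[0,0,0,0,0,0,-1],[0,0,0,0,0,0,-1]]'
```

```text
t: 6.2
tcp_pos: [0.6186, 0.0645, 0.1838]
tcp_rot: [0.0, 1.0, -0.001, -0.001]
contact_force: [-4.1, -0.4, 7.5]
width: 0.0467
grip_force: 32.1
```

```bash
python3 -m jog '[[0,0,0,0,0,0,0.28],[0,0,0,0,0,0,0.28],[0,0,0,0,0,0,0.28],[0,0,0,0,0,0,0.28],[0,0,0,0,0,-0.2,0.28],[0,0,0,0,0,-0.4,0.28],[0,0,0,0,0,-0.5,0.6],[0,0,0,0,0,-0.8,1],[0,0,0,0,0,-0.8,1],[0,0,0,0,0,-0.6,1]]'
python3 - <<'E'
from h import *
for n in("side","top"): cv2.imwrite(f"pics/{n}2.png",viewer.read_camera(n)[:,:,::-1])
t=cv2.imread("pics/side2.png")[120:290,190:390]
cv2.imwrite("pics/t2c.png",cv2.resize(t,None,fx=3,fy=3))
E
```

```text
t: 7.2
tcp_pos: [0.6192, 0.0649, 0.3522]
tcp_rot: [-0.0, 1.0, -0.0, 0.001]
contact_force: [0.2, 0.4, 0.4]
width: 0.0852
grip_force: 0.0
```

View pics/t2c.png

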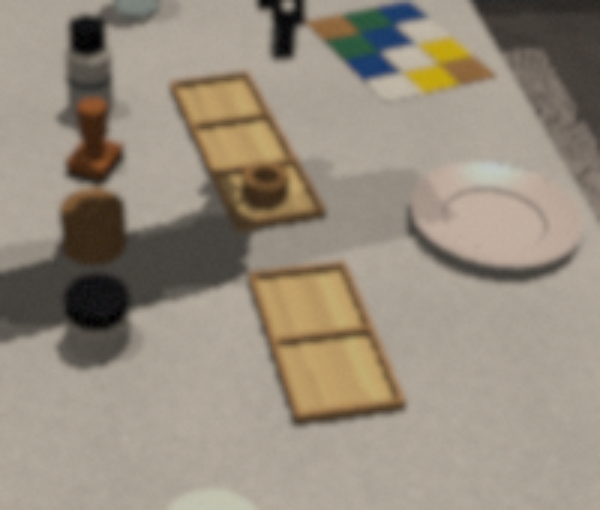

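The narrow roll lies flat inside the right compartment (crop 265,185). Next the jar.

```bash
python3 -m jog '[[0,0,0,-0.6,0.64,0,1],[0,0,0,-0.6,0.64,0,1],[0,0,0,-0.6,0.64,0,1],[0,0,0,-0.6,0.64,0,1],[0,0,0,-0.6,0.64,0,1],[0,0,0,-0.57,0.62,0,1],[0,0,0,0,0,0.4,1],[0,0,0,0,0,0.6,1],[0,0,0,0,0,0.6,1],[0,0,0,0,0,0.2,1]]'
```

```text
t: 8.3
tcp_pos: [0.4392, -0.126, 0.2567]
tcp_rot: [-0.0, 1.0, -0.0, -0.002]
contact_force: [0.5, -0.1, 0.0]
width: 0.0851
grip_force: 0.0
```

```bash
python3 -m jog '[[0,0,0,0,0,0.4,1],[0,0,0,0,0,0.5,1],[0,0,0,0,0,0.4,1],[0,0,0,0,0,0.04,1],[0,0,0,0,0,0,1],[0,0,0,0,0,0,-1],[0,0,0,0,0,0,-1],[0,0,0,0,0,0,-1],[0,0,0,0,0,0,-1],[0,0,0,0,0,0,-1]]' 35
```

```text
t: 9.3
tcp_pos: [0.4408, -0.1262, 0.1929]
tcp_rot: [0.0, 1.0, -0.0, 0.001]
contact_force: [-1.4, 0.9, 6.8]
width: 0.0557
grip_force: 35.6
```

```bash
python3 -m jog '[[0,0,0,0,0,-0.5,-1],[0,0,0,0,0,-0.8,-1],[0,0,0,0,0,-0.8,-1],[0,0,0,0.3,-0.5,0,-1],[0,0,0,0.46,-0.78,0,-1],[0,0,0,0.46,-0.78,0,-1],[0,0,0,0.46,-0.78,0,-1],[0,0,0,0.46,-0.78,0,-1],[0,0,0,0.46,-0.78,0,-1],[0,0,0,0.46,-0.78,0,-1]]'
python3 -m jog '[[0,0,0,0.24,-0.39,0,-1],[0,0,0,0,0,0,-1],[0,0,0,0,0,0.4,-1],[0,0,0,0,0,0.6,-1],[0,0,0,0,0,0.4,-1],[0,0,0,0,0,0.2,-1],[0,0,0,0,0,0,-1],[0,0,0,0,0,0,-1],[0,0,0,0,0,0,-1],[0,0,0,0,0,0,-1]]'
```

```text
t: 10.3
tcp_pos: [0.5941, 0.1344, 0.2974]
tcp_rot: [0.0, 1.0, -0.0, 0.0]
contact_force: [1.4, -0.1, -0.4]
width: 0.0547
grip_force: 38.3
t: 11.3
tcp_pos: [0.606, 0.1524, 0.2179]
tcp_rot: [-0.0, 1.0, -0.0, 0.001]
contact_force: [-0.2, 0.1, -1.0]
width: 0.0553
grip_force: 38.3
```

```bash
python3 -m jog '[[0,0,0,0,0,0.2,-1],[0,0,0,0,0,0.14,-1],[0,0,0,0,0,0.09,-1],[0,0,0,0,0,0,-1],[0,0,0,0,0,0,-1],[0,0,0,0,0,0,0.5],[0,0,0,0,0,0,0.5],[0,0,0,0,0,0,0.5],[0,0,0,0,0,-0.2,0.5],[0,0,0,0,0,-0.4,0.5]]'
python3 -m jog '[[0,0,0,0,0,-0.8,0.5],[0,0,0,0,0,-0.8,0.5],[0,0,0,0,0,-0.8,1],[0,0,0,0,0,-0.4,1],[0,0,0,-0.5,0,0,1],[0,0,0,-0.8,0.1,0,1],[0,0,0,-0.8,0.1,0,1],[0,0,0,-0.8,0.1,0,1],[0,0,0,0,0,0,1],[0,0,0,0,0,0,1]]'
```

```text
t: 12.3
tcp_pos: [0.605, 0.1521, 0.2244]
tcp_rot: [0.0, 1.0, -0.0, -0.002]
contact_force: [-0.1, 1.1, -0.2]
width: 0.0643
grip_force: 0.0
t: 13.3
tcp_pos: [0.4602, 0.1374, 0.3661]
tcp_rot: [-0.0, 1.0, -0.0, 0.001]
contact_force: [0.7, -0.3, 0.7]
width: 0.085
grip_force: 0.0
```

```bash
python3 - <<'E'
from h import *
for n in("side","top"): cv2.imwrite(f"pics/{n}3.png",viewer.read_camera(n)[:,:,::-1])
t=cv2.imread("pics/side3.png")[110:280,180:380]
cv2.imwrite("pics/t3c.png",cv2.resize(t,None,fx=3,fy=3))
E
```

```text
(no output)
```

View pics/t3c.png

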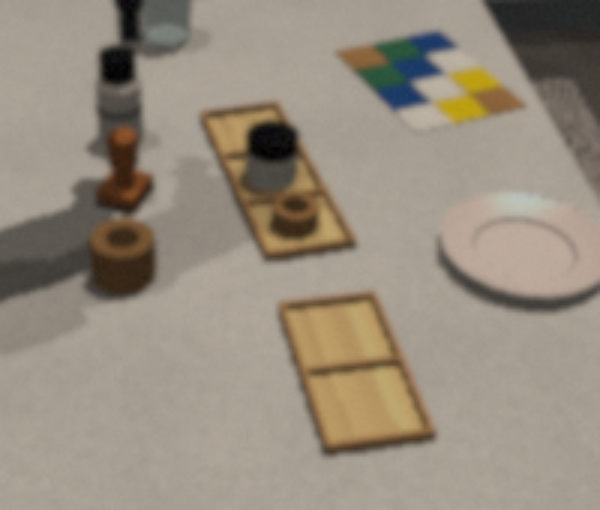

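The jar stands upright in the middle compartment (crop 270,160). Next the stamp, taken by its knob.

```bash
python3 -m jog '[[0,0,0,-0.18,0.04,0,1],[0,0,0,0,0,0.4,1],[0,0,0,0,0,0.7,1],[0,0,0,0,0,0.8,1],[0,0,0,0,0,0.6,1],[0,0,0,0,0,0.3,1],[0,0,0,0,0,0.2,1],[0,0,0,0,0,0,1],[0,0,0,0,0,0,1],[0,0,0,0,0,0,1]]'
python3 -m jog '[[0,0,0,0,0,0,-1],[0,0,0,0,0,0,-1],[0,0,0,0,0,0,-1],[0,0,0,0,0,0,-1],[0,0,0,0,0,0,-1],[0,0,0,0,0,0,-1],[0,0,0,0,0,0,-1],[0,0,0,0,0,0,-1],[0,0,0,0,0,0,-1],[0,0,0,0,0,0,-1]]'
```

```text
t: 14.4
tcp_pos: [0.4521, 0.1356, 0.2161]
tcp_rot: [-0.0, 1.0, -0.0, 0.001]
contact_force: [0.1, 0.5, -0.4]
width: 0.0855
grip_force: 0.0
t: 15.4
tcp_pos: [0.4516, 0.1354, 0.2154]
tcp_rot: [0.0, 1.0, -0.0, 0.0]
contact_force: [-1.2, -0.1, 6.6]
width: 0.0314
grip_force: 34.3
```

```bash
python3 -m jog '[[0,0,0,0,0,-0.4,-1],[0,0,0,0,0,-0.8,-1],[0,0,0,0,0,-0.8,-1],[0,0,0,0,0,-0.6,-1],[0,0,0,0.5,-0.36,0,-1],[0,0,0,0.7,-0.52,0,-1],[0,0,0,0.7,-0.52,0,-1],[0,0,0,0.7,-0.52,0,-1],[0,0,0,0.21,-0.18,0,-1],[0,0,0,0,0,0,-1]]'
python3 -m jog '[[0,0,-0.8,0,0,0,-1],[0,0,-0.8,0,0,0,-1],[0,0,-0.8,0,0,0,-1],[0,0,-0.8,0,0,0,-1],[0,0,-0.8,0,0,0,-1],[0,0,-0.8,0,0,0.4,-1],[0,0,0,0,0,0.7,-1],[0,0,0,0,0,0.5,-1],[0,0,0,0,0,0.2,-1],[0,0,0,0,0,0,-1]]'
```

```text
t: 16.4
tcp_pos: [0.5931, 0.242, 0.3441]
tcp_rot: [-0.0, 1.0, 0.0, -0.0]
contact_force: [-0.7, 0.2, -0.9]
width: 0.0306
grip_force: 35.0
t: 17.4
tcp_pos: [0.5913, 0.2395, 0.254]
tcp_rot: [0.0, 0.945, 0.328, -0.002]
contact_force: [0.7, -0.1, -0.5]
width: 0.0312
grip_force: 35.0
```

```bash
python3 -m jog '[[0,0,0,0,0,0.3,-1],[0,0,0,0,0,0.2,-1],[0,0,0,0,0,0.15,-1],[0,0,0,0,0,0.05,-1],[0,0,0,0,0,0,-1],[0,0,0,0,0,0,0.2],[0,0,0,0,0,0,0.2],[0,0,0,0,0,0,0.2],[0,0,0,0,0,-0.2,0.2],[0,0,0,0,0,-0.5,0.2]]'
python3 -m jog '[[0,0,0,0,0,-0.8,0.2],[0,0,0,0,0,-0.8,0.2],[0,0,0,0,0,-0.5,0.2],[0,0,0.8,0,0,0,1],[0,0,0.8,0,0,0,1],[0,0,0.8,0,0,0,1],[0,0,0.8,0,0,0,1],[0,0,0.8,0,0,0,1],[0,0,0.8,0,0,0,1],[0,0,0,0,0,0,1]]'
```

```text
t: 18.4
tcp_pos: [0.5915, 0.2399, 0.2542]
tcp_rot: [0.0, 0.944, 0.329, -0.002]
contact_force: [-0.1, -0.1, 0.9]
width: 0.0512
grip_force: 0.0
t: 19.4
tcp_pos: [0.592, 0.2405, 0.3611]
tcp_rot: [-0.0, 1.0, -0.001, 0.0]
contact_force: [0.1, 0.1, 1.2]
width: 0.0853
grip_force: 0.0
```

```bash
python3 -m jog '[[0,0,0,-0.3,0.5,0,1],[0,0,0,-0.5,0.78,0,1],[0,0,0,-0.5,0.78,0,1],[0,0,0,-0.5,0.78,0,1],[0,0,0,-0.5,0.78,0,1],[0,0,0,-0.5,0.78,0,1],[0,0,0,-0.2,0.32,0,1],[0,0,0,0,0,0.3,1],[0,0,0,0,0,0.6,1],[0,0,0,0,0,0.6,1]]'
python3 - <<'E'
from h import *
for n in("side","top"): cv2.imwrite(f"pics/{n}4.png",viewer.read_camera(n)[:,:,::-1])
t=cv2.imread("pics/side4.png")[110:280,180:380]
cv2.imwrite("pics/t4c.png",cv2.resize(t,None,fx=3,fy=3))
E
```

```text
t: 20.4
tcp_pos: [0.4423, 0.0043, 0.2855]
tcp_rot: [-0.0, 1.0, 0.001, 0.002]
contact_force: [-0.6, 0.1, -1.1]
width: 0.0851
grip_force: 0.0
```

View pics/t4c.png

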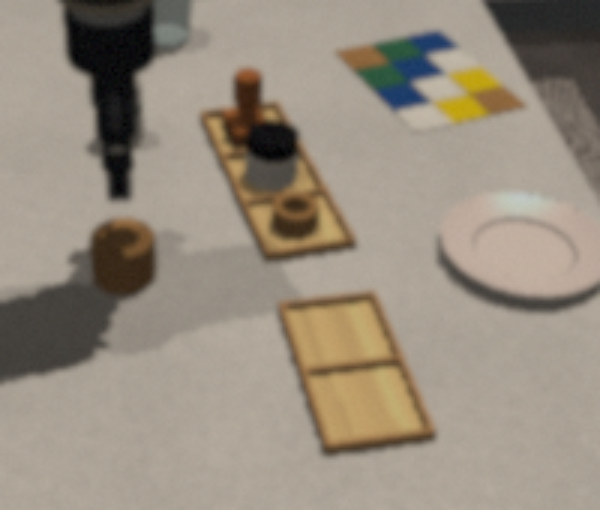

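The stamp stands in the left compartment (crop 245,110) and the gripper is over the wide roll (122,255). Descend and grip.

```bash
python3 -m jog '[[0,0,0,0,0,0.4,1],[0,0,0,0,0,0.5,1],[0,0,0,0,0,0.5,1],[0,0,0,0,0,0.4,1],[0,0,0,0,0,0.14,1],[0,0,0,0,0,0,1],[0,0,0,0,0,0,-1],[0,0,0,0,0,0,-1],[0,0,0,0,0,0,-1],[0,0,0,0,0,0,-1]]' 35
python3 -m jog '[[0,0,0,0,0,0,-1],[0,0,0,0,0,0,-1],[0,0,0,0,0,-0.4,-1],[0,0,0,0,0,-0.8,-1],[0,0,0,0,0,-0.8,-1],[0,0,0,0.3,0.3,0,-1],[0,0,0,0.6,0.6,0,-1],[0,0,0,0.6,0.6,0,-1],[0,0,0,0.6,0.6,0,-1],[0,0,0,0.6,0.6,0,-1]]'
```

```text
t: 21.5
tcp_pos: [0.4426, 0.0045, 0.1896]
tcp_rot: [-0.0, 1.0, -0.0, 0.001]
contact_force: [-0.6, 0.8, 7.7]
width: 0.0605
grip_force: 36.1
t: 22.5
tcp_pos: [0.5778, -0.132, 0.2894]
tcp_rot: [0.0, 1.0, -0.0, 0.001]
contact_force: [0.3, 0.2, -1.7]
width: 0.0601
grip_force: 39.1
```

```bash
python3 -m jog '[[0,0,0,0.6,0.6,0,-1],[0,0,0,0.56,0.5,0,-1],[0,0,0,0.1,0.08,0,-1],[0,0,0,0,0,0.4,-1],[0,0,0,0,0,0.6,-1],[0,0,0,0,0,0.4,-1],[0,0,0,0,0,0.2,-1],[0,0,0,0,0,0.1,-1],[0,0,0,0,0,0,-1],[0,0,0,0,0,0,-1]]'
```

```text
t: 23.5
tcp_pos: [0.6403, -0.1897, 0.2044]
tcp_rot: [0.0, 1.0, -0.0, 0.001]
contact_force: [-0.7, -0.2, -0.8]
width: 0.0605
grip_force: 39.1
```

```bash
python3 -m jog '[[0,0,0,0,0.03,0.12,-1],[0,0,0,0,0,0.09,-1],[0,0,0,0,0,0.03,-1],[0,0,0,0,0,0,-1],[0,0,0,0,0,0,-1],[0,0,0,0,0,0,0.7],[0,0,0,0,0,0,0.7],[0,0,0,0,0,0,0.7],[0,0,0,0,0,-0.2,0.7],[0,0,0,0,0,-0.4,0.7]]'
python3 -m jog '[[0,0,0,0,0,-0.8,1],[0,0,0,0,0,-0.8,1],[0,0,0,0,0,-0.8,1],[0,0,0,0,0,-0.8,1],[0,0,0,-0.3,-0.5,-0.1,1],[0,0,0,-0.4,-0.85,0,1],[0,0,0,-0.4,-0.85,0,1],[0,0,0,-0.4,-0.85,0,1],[0,0,0,-0.4,-0.85,0,1],[0,0,0,-0.4,-0.85,0,1]]'
```

```text
t: 24.5
tcp_pos: [0.6392, -0.191, 0.2203]
tcp_rot: [-0.0, 1.0, -0.0, -0.002]
contact_force: [0.4, -0.2, 0.4]
width: 0.0723
grip_force: 0.0
t: 25.5
tcp_pos: [0.5239, 0.0479, 0.387]
tcp_rot: [-0.0, 1.0, -0.0, 0.0]
contact_force: [1.3, -0.4, 0.4]
width: 0.0852
grip_force: 0.0
```

```bash
python3 -m jog '[[0,0,0,-0.31,-0.79,0,1],[0,0,0,-0.31,-0.79,0,1],[0,0,0,-0.31,-0.79,0,1],[0,0,0,-0.31,-0.79,0,1],[0,0,0,-0.31,-0.78,0,1],[0,0,0,0,0,0.4,1],[0,0,0,0,0,0.5,1],[0,0,0,0,0,0.1,1],[0,0,0,0,0,0,1],[0,0,0,0,0,0,1]]'
python3 - <<'E'
from h import *
for n in("side","top"): cv2.imwrite(f"pics/{n}5.png",viewer.read_camera(n)[:,:,::-1])
t=cv2.imread("pics/side5.png")[90:260,180:380]
cv2.imwrite("pics/t5c.png",cv2.resize(t,None,fx=3,fy=3))
E
```

```text
t: 26.5
tcp_pos: [0.4481, 0.2434, 0.3373]
tcp_rot: [-0.0, 1.0, -0.001, 0.001]
contact_force: [-0.0, -0.4, 1.0]
width: 0.0851
grip_force: 0.0
```

View pics/t5c.png

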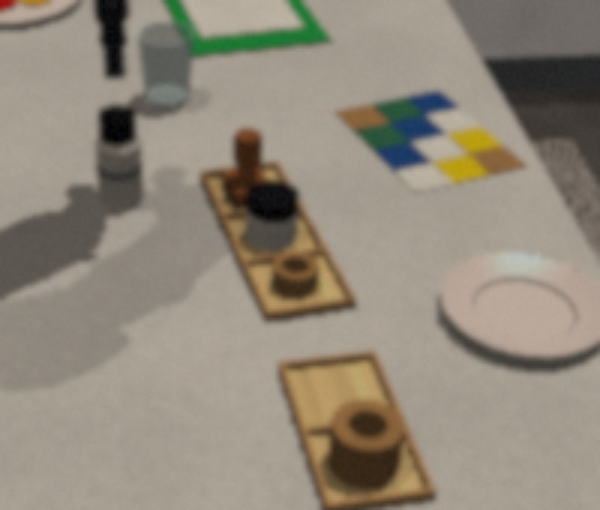

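The wide roll stands in the near compartment (crop 367,445). The fingers are above the bottle (118,130). Descend and grip.

```bash
python3 -m jog '[[0,0,0,-0.02,-0.03,0.4,1],[0,0,0,0,0,0.6,1],[0,0,0,0,0,0.6,1],[0,0,0,0,0,0.5,1],[0,0,0,0,0,0.28,1],[0,0,0,0,0,0,1],[0,0,0,0,0,0,-1],[0,0,0,0,0,0,-1],[0,0,0,0,0,0,-1],[0,0,0,0,0,0,-1]]' 40
python3 -m jog '[[0,0,0,0,0,0,-1],[0,0,0,0,0,0,-1],[0,0,0,0,0,0,-1],[0,0,0,0,0,0,-1],[0,0,0,0,0,-0.4,-1],[0,0,0,0,0,-0.7,-1],[0,0,0,0,0,-0.7,-1],[0,0,0,0,0,-0.7,-1],[0,0,0,0,0,0,-1],[0,0,0,0,0,0,-1]]'
```

```text
t: 27.6
tcp_pos: [0.4472, 0.2452, 0.2186]
tcp_rot: [-0.001, 1.0, -0.0, 0.001]
contact_force: [-1.3, -0.6, 5.9]
width: 0.0492
grip_force: 40.2
t: 28.6
tcp_pos: [0.4467, 0.2449, 0.3433]
tcp_rot: [-0.001, 1.0, -0.001, 0.001]
contact_force: [0.0, -0.3, -2.3]
width: 0.0487
grip_force: 42.0
```

```bash
python3 -m jog '[[0,0,0,0.2,0.4,0,-1],[0,0,0,0.39,0.73,0,-1],[0,0,0,0.39,0.73,0,-1],[0,0,0,0.39,0.73,0,-1],[0,0,0,0.39,0.73,0,-1],[0,0,0,0.39,0.73,0,-1],[0,0,0,0.39,0.73,0,-1],[0,0,0,0.39,0.73,0,-1],[0,0,0,0.39,0.73,0,-1],[0,0,0,0.39,0.7,0,-1]]'
python3 -m jog '[[0,0,0,0,0,0,-1],[0,0,0,0,0,0,-1],[0,0,0,0,0,0.4,-1],[0,0,0,0,0,0.6,-1],[0,0,0,0,0,0.6,-1],[0,0,0,0,0,0.3,-1],[0,0,0,0,0,0.1,-1],[0,0,0,0,0,0,-1],[0,0,0,0,0,0,-1],[0,0,0,0,0,0,-1]]'
```

```text
t: 29.6
tcp_pos: [0.6319, -0.104, 0.3405]
tcp_rot: [0.0, 1.0, -0.001, -0.001]
contact_force: [0.5, 0.1, -0.9]
width: 0.0488
grip_force: 42.0
t: 30.6
tcp_pos: [0.6325, -0.1022, 0.2437]
tcp_rot: [0.0, 1.0, -0.0, 0.001]
contact_force: [0.2, 0.1, -1.9]
width: 0.0489
grip_force: 41.9
```

```bash
python3 -m jog '[[0,0,0,0,0,0.2,-1],[0,0,0,0,0,0.14,-1],[0,0,0,0,0,0.09,-1],[0,0,0,0,0,0,-1],[0,0,0,0,0,0,-1],[0,0,0,0,0,0,0.45],[0,0,0,0,0,0,0.45],[0,0,0,0,0,0,0.45],[0,0,0,0,0,-0.2,0.45],[0,0,0,0,0,-0.4,0.45]]'
python3 -m jog '[[0,0,0,0,0,-0.6,0.45],[0,0,0,0,0,-0.8,0.45],[0,0,0,0,0,-0.8,0.45],[0,0,0,0,0,-0.6,1],[0,0,0,-0.4,0,0,1],[0,0,0,-0.7,0,0,1],[0,0,0,-0.7,0,0,1],[0,0,0,-0.7,0,0,1],[0,0,0,-0.4,0,0,1],[0,0,0,0,0,0,1]]'
python3 - <<'E'
from h import *
for n in("side","top"): cv2.imwrite(f"pics/{n}6.png",viewer.read_camera(n)[:,:,::-1])
s=cv2.imread("pics/side6.png")[90:270,200:360]; t=cv2.imread("pics/top6.png")[125:245,80:360]
cv2.imwrite("pics/s6c.png",cv2.resize(s,None,fx=3.2,fy=3.2)); cv2.imwrite("pics/t6c.png",cv2.resize(t,None,fx=2.8,fy=2.8))
E
```

```text
t: 31.6
tcp_pos: [0.6313, -0.1022, 0.2498]
tcp_rot: [-0.0, 1.0, -0.0, -0.002]
contact_force: [-0.8, 0.8, -0.0]
width: 0.0619
grip_force: 0.0
t: 32.6
tcp_pos: [0.4845, -0.1023, 0.3915]
tcp_rot: [0.0, 1.0, -0.001, -0.0]
contact_force: [2.1, 0.1, 0.4]
width: 0.0855
grip_force: 0.0
```

View pics/s6c.png

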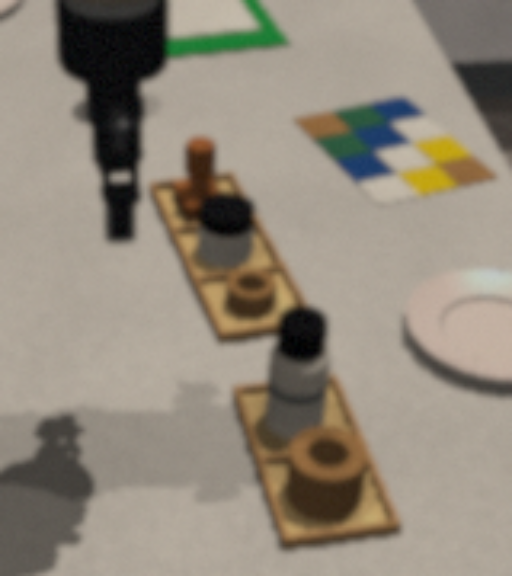

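View pics/t6c.png

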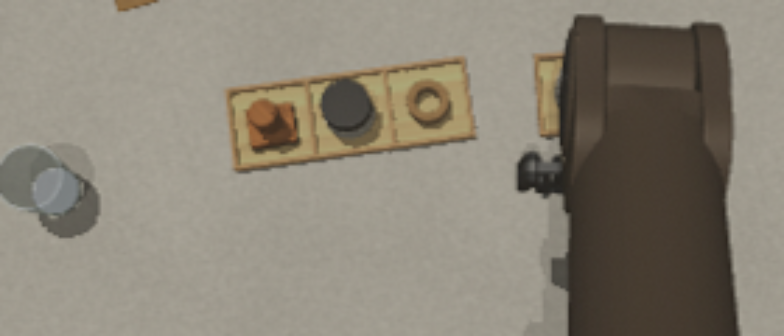

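All five items stand in their compartments. In the top crop the stamp (272,122), jar (347,105) and narrow roll (428,102) are inside the long tray. In the side crop the bottle (297,385) and wide roll (325,475) are inside the short tray. Handing in.

```bash
python3 -c "from cell import arm; print(arm.close_job())"
```

```text
the job is handed in; nothing more can be done
None
```

Both kits are made up and the job is handed in at about 33 s: in the last pictures all five items stand in their compartments and the glass is unmoved; I didn't check the big bottle again at the end, and no verdict came back.

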